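Free the safety hook of the wide chemical locker and open its door

ROBOT

A 7-joint arm with a two-finger parallel gripper is mounted at the origin on the work surface. World frame = base frame: x ahead of the robot, y to its left, z up, the work surface at z = 0. Lengths are in m, angles in degrees, forces in N, time in s.
With the tool pointing down it reaches from about 0.4 to 0.925 m from the base axis. Payload 5.6 kg.
Tool frame: the origin (TCP) lies between the finger pads; the fingertips stand 8 mm ahead of it and the grasp point (between the pads) lies 11 mm behind it (env.tips_ahead is the distance from the TCP to the fingertips, in m); y points along the fingers, x is the direction in which the jaws open and shut, and the axes are right-handed (so a half turn about y gives the same grasp; the last joint's range is limited). The gripper opens to 85 mm and grips with 20 to 120 N. Pads are 22 mm wide; open, the fingers measure 114 mm over their backs; the gripper's body (76 mm by 85 mm) begins 54 mm behind the grasp point. The pads swing forward as they close: fully open they stand 13 mm farther back than shut.
Start: joints at [63.025, 26.786, -0.665, 91.828, 0.344, 61.387, -3.226], TCP at [0.27, -0.591, 0.239] pointing down, gripper open.
Joint ranges: [-144.91, 144.91], [-17.63, 115.5], [-89.93, 88.59], [15.96, 139.68], [-74.01, 254.01], [8.47, 105.57], [-167.45, 167.45]. Speed limits (degrees/s): [147.25, 147.25, 180, 180, 180, 180, 180].

INTERFACE

Orientations are given as [roll, pitch, yaw] about the fixed x, y, z axes, in that order (R = Rz(yaw) Ry(pitch) Rx(roll)).
In Python, from station import get_obs, imaging, env gives the robot as it stands.
- The arm moves only by the shell command python3 -m pendant 'ROWS' [FORCE]. ROWS is JSON, a list that holds one entry, the list of rows, each a list of 7 numbers: the finger opening in mm, from 0 to 85.4, then the shift along the tool's x, y, z in mm, then the turn, a rotation vector about the tool's x, y, z in degrees. In form: [[[claw, tx, ty, tz, ax, ay, az], ...]]. A call has 1 to 20 rows; each row is the pose to reach, as a shift and turn from the pose commanded when the call began, along the tool's axes at that moment; what a row does not reach only later rows make up. A row lasts 1/12 s, in which the tool goes at most 41.7 mm and 7.16 degrees, less where a joint would pass 70% of its speed; a pose out of reach is approached as far as the arm can. A call with a gripper value outside its range is refused whole. The fingers move at their own pace and stop on an object; FORCE is the grip in N (left out, the last holds). Time passes only in rows, so rows that repeat a pose let the fingers close. It gives the time, the measured TCP pose, the force and the opening at its end, in the units of the state.
- get_obs(): the state, without advancing time (a new reading comes with each control period).
- imaging.snapshot(name): name is "side" or "top" or "wrist"; returns the picture (400x640x3 uint8, blue, green, red); there is no depth.
- imaging.get_calibration(name): a dict with "fx", "fy", "cx", "cy" (pixels), "R" (3x3) and "t" (3): a world point X has camera coordinates R X + t. Camera axes: x right, y down, z forward; pixel columns grow to the right and rows downward; lengths in m; the calibration is good to about 2 mm. A picture is of the moment at which its call begins: read the wrist's pose just before it. get_calibration takes no time and is no camera call; for the wrist camera it gives the pose at the moment of the call.
- env.close_job(): hands the job in, once; it reports no verdict.
The state is a dict: "clock": time; "qpos": joint angles; "joint_velocities": joint speeds; "effort": joint torques, N m; "eef_pos": TCP position; "ee_rot": TCP orientation; "force": force on the tool from outside, world axes, zero at the start; "torque": the same for the moment, N m; "finger_gap": opening from 0.0 (shut) to 1.0 (fully open).
Only numpy, scipy, OpenCV 4.12 (cv2) and the standard library are available. Lean on these libraries where they do the work, as an engineer would, in place of code of your own. Each camera call takes 0.05 s, during which the arm holds its last target.

TASK

Open the wider of the two grey chemical lockers: press its sprung safety hook down through the slot in the locker's top until the door springs ajar, then swing that door out to about a right angle and leave it there. Leave the narrow locker shut.

Things in the scene. Friction and masses are not known exactly. Their poses are not given: they have to be found in the camera images.
- wide_locker: The wider grey steel locker: a fixed box 160 deep (x), 260 wide (y), 200 mm high; origin under its centre. x from door to back, y left as seen from the door's front, z up; the door roughly faces the robot. The narrow one, alike but 150 wide, stands 70 mm or more beside it, on either side. On the top lies a loose tape roll, 80 across, 24 high, 9 mm or more from the slot, right and back.
- wide_pad (a point): Centre of the upper face of the wide locker's hook pad; axes as the locker's. White level plate 36 x 54 mm (x, y), 6 thick, on the hook, seen through a slot 48 x 76 mm (x, y) centred over it in the locker's top sheet (8 mm thick). At rest its face is 20 mm below the locker's top surface, 54 mm behind the locker's front edge, midway across the width. It moves down with the hook.
- wide_hook (a joint): Travel of the wide locker's hook in m, straight down: 0 = up (hooked), 0.020 = fully down. Its spring resists with 3 N at first, 8 N at the bottom. The door comes free at about 9 mm; the hook rises again when let go.
- wide_door (a joint): Angle of the wide locker's door, rad: 0 shut, 1.57 square, stop at 1.7. Flat, no handle, 260 wide, 12 mm thick, top edge level with the locker's top. Upright hinge at its left edge, at x -62, y +130 mm from wide_pad; the free edge swings out to -x. Freed, it springs to about 0.55 rad in a second and stops; pushed on (under 0.3 N m) it stays where left.
- narrow_door (a joint): Angle of the narrow locker's door in rad: 0 = shut. Same make, with its own hook and slot and a small loose carton (32 mm high) on top.
There are look-alikes about, which are no part of the job. What is shaped like the part that bears narrow_door but blue is not meant.

How it is judged:
By the outcome, as a careful person would: the job done as asked, in the order asked, and still so for the second after the job is handed in, with the robot touching nothing.
It also fails if it takes over 42 s, if anything falls off the work surface, if the arm or the gripper's body presses on something with over 40 N, if the wrist force passes 120 N, or if a joint passes its speed limit or range.

## Working session

There is one attempt and no reset: what is moved stays moved. The work goes in short steps, Python scripts to look and compute and a shell command to move; the robot and the scene stay as the last step left them, time stands still between calls to the robot, and variables do not carry over. Pictures are saved under pics/ and viewed, and the job is handed in when it is done.

```bash
ls; mkdir -p pics; python3 - <<'E'
from station import get_obs, imaging, env
import cv2
o=get_obs();print(o['clock'],o['eef_pos'],o['ee_rot'],o['force'],o['finger_gap'],env.tips_ahead)
for n in ['side','top','wrist']:
    c=imaging.get_calibration(n);print(n,c)
    cv2.imwrite(f'pics/{n}0.png',imaging.snapshot(n))
E
```

```text
pics
0.0 [ 0.26935709 -0.59094874  0.23832217] [-90.00731187   0.1039125  -65.49568076] [ 0.71559954 -0.15789991  0.34799871] 0.9989011443104522 0.008
side {'fx': 450.1741221361737, 'fy': 450.1741221361737, 'cx': 315.54991365025813, 'cy': 193.99726175374016, 'R': array([[-0.41615326,  0.9092622 , -0.00766293],
       [ 0.86464126,  0.39309451, -0.31284532],
       [-0.28144617, -0.13681729, -0.94977318]]), 't': array([ 0.09206723, -0.41286288,  1.57268969])}
top {'fx': 426.93201035656944, 'fy': 426.93201035656944, 'cx': 316.4026352648649, 'cy': 201.67985846967593, 'R': array([[ 0.01768936, -0.9997831 , -0.01099264],
       [-0.99740137, -0.01687712, -0.07004043],
       [ 0.06983972,  0.01220305, -0.99748358]]), 't': array([0.09161537, 0.49075825, 1.21604222])}
wrist {'fx': 278.508544534423, 'fy': 278.508544534423, 'cx': 319.08829810141, 'cy': 202.35605550181836, 'R': array([[ 0.41440988, -0.91008952, -0.00123527],
       [-0.86323312, -0.39350297,  0.31620246],
       [-0.28825863, -0.1299711 , -0.94869093]]), 't': array([-0.64731841, -0.0403978 ,  0.38088965])}
```

View pics/side0.png

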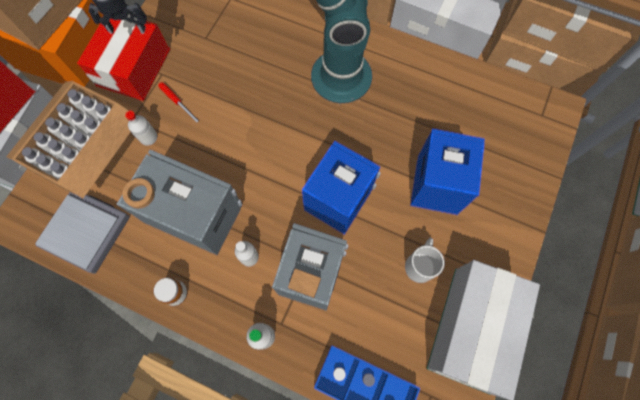

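View pics/top0.png

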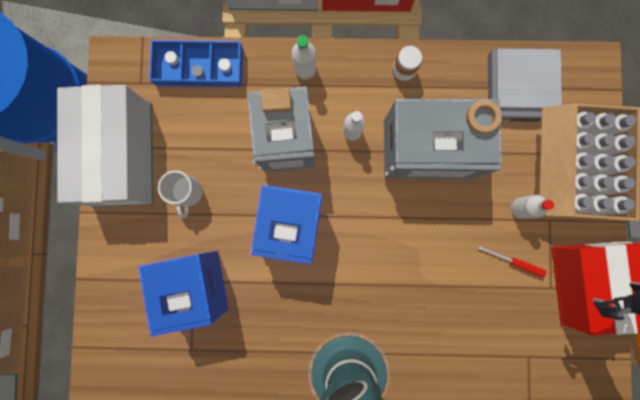

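View pics/wrist0.png

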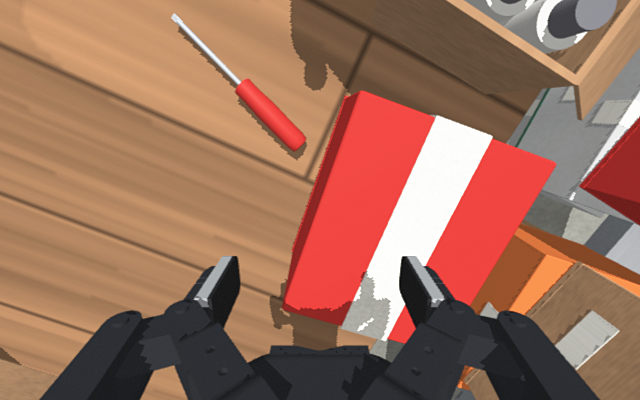

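```bash
cat > h.py <<'E'
import numpy as np
from station import get_obs, imaging, env
import cv2
def ray(c,uv,z):
    d=np.array([(uv[0]-c['cx'])/c['fx'],(uv[1]-c['cy'])/c['fy'],1.]);C=-c['R'].T@c['t'];D=c['R'].T@d
    return C+D*(z-C[2])/D[2]
def proj(c,X):
    p=c['R']@np.array(X)+c['t'];return np.array([c['fx']*p[0]/p[2]+c['cx'],c['fy']*p[1]/p[2]+c['cy']])
E
python3 - <<'E'
from h import *
for n,(x0,y0,x1,y1) in {'top':(370,80,570,240),'side':(100,90,260,270)}.items():
    im=cv2.imread(f'pics/{n}0.png')[y0:y1,x0:x1]
    cv2.imwrite(f'pics/{n}0c.png',cv2.resize(im,None,fx=3.6,fy=3.4 if n=='side' else 3.6,interpolation=cv2.INTER_CUBIC)[:600,:800])
    c=imaging.get_calibration(n)
    full=cv2.imread(f'pics/{n}0.png')
    m=(full.min(2)>190).astype(np.uint8); 
    k,l,s,ce=cv2.connectedComponentsWithStats(m)
    for i in range(1,k):
        if 60<s[i][4]<900: print(n,s[i],ce[i].round(1),ray(c,ce[i],.18).round(4))
E
```

```text
top [399  47  22  20 345] [409.8  56.6] [ 0.8546 -0.1347  0.18  ]
top [165  52  11  10  84] [170.1  56.5] [0.8468 0.4821 0.18  ]
top [219  59  11  10  86] [223.8  63.7] [0.8295 0.3427 0.18  ]
top [347 112  15   8  80] [354.9 115.8] [0.6981 0.0042 0.18  ]
top [272 128  20  12 205] [281.5 133.8] [0.649  0.1897 0.18  ]
top [435 139  21  10 203] [445.2 143.5] [ 0.6305 -0.2245  0.18  ]
top [529 196  14   9  82] [534.7 199.7] [ 0.4919 -0.4466  0.18  ]
top [275 226  21  14 236] [284.9 232.4] [0.3995 0.1755 0.18  ]
top [168 296  22  14 212] [178.6 302.5] [0.2217 0.4349 0.18  ]
side [428   0  42  18 448] [449.8   7.5] [-0.2626  0.2526  0.18  ]
side [ 96  22  33  51 643] [112.7  49.2] [ 0.3166 -0.6494  0.18  ]
side [  5 120  12  14  85] [ 10.6 126.1] [ 0.6664 -0.7786  0.18  ]
side [129 123  14  10 106] [135.3 127.1] [ 0.5176 -0.4426  0.18  ]
side [445 152  18  10 134] [453.6 156.2] [0.2215 0.4333 0.18  ]
side [336 167  19  15 152] [344.9 174.2] [0.3992 0.1738 0.18  ]
side [171 183  19  14 150] [180.  189.4] [ 0.6308 -0.2266  0.18  ]
side [236 242  15  19 153] [242.  252.1] [0.7158 0.0124 0.18  ]
side [303 250  20  14 176] [312.4 256.6] [0.6491 0.1881 0.18  ]
side [154 279  22  22 362] [164.8 289.5] [ 0.8863 -0.1247  0.18  ]
side [249 339  18   9 100] [258.6 343.7] [0.9041 0.1573 0.18  ]
side [334 369  11  11  95] [339. 374.] [0.8849 0.3684 0.18  ]
```

View pics/top0c.png

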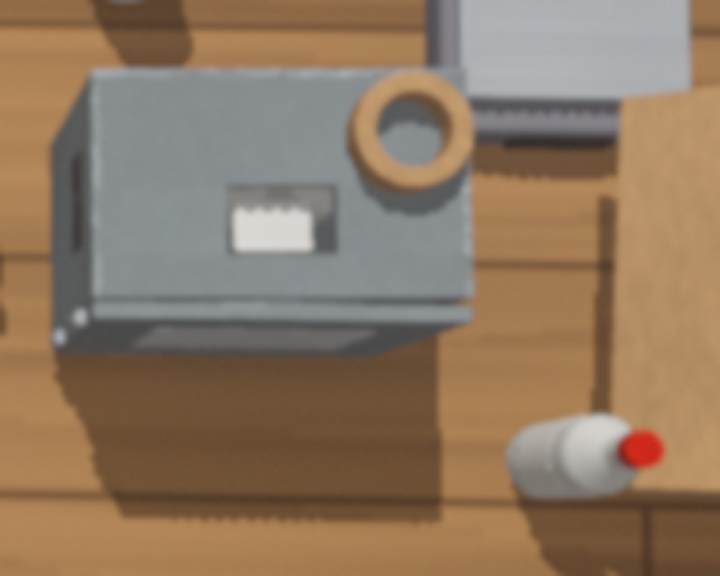

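View pics/side0c.png

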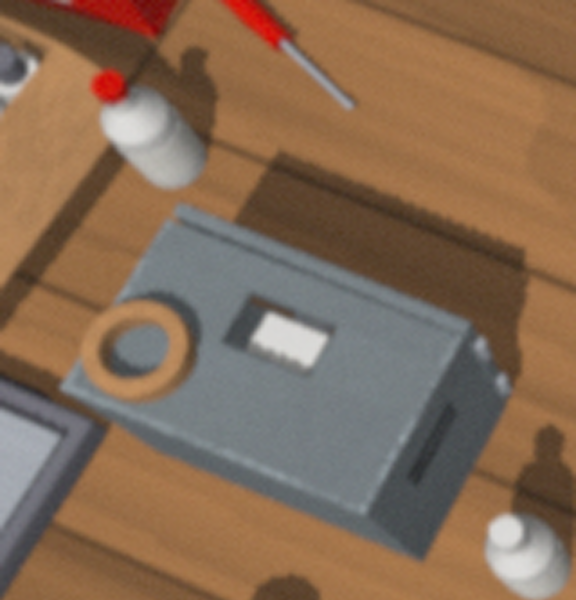

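```bash
python3 - <<'E'
from h import *
c=imaging.get_calibration('top')
f=lambda u,v,z=.2:ray(c,(370+u/3.6,80+v/3.6),z).round(4)
for n,p in dict(BL=(92,70),BR=(466,70),FL=(92,300),FR=(471,298),DL=(90,318),DR=(472,322),s1=(226,185),s2=(337,185),s3=(337,254),s4=(228,254)).items(): print(n,f(*p))
print('roll',f(412,131,.224), 'rollR', f(472,131,.224),'rollfront',f(412,190,.224))
print('bottle base',f(525,470,.0),f(595,455,.12))
print('screwdriver',ray(c,(478,248),.01),ray(c,(545,272),.01))
cs=imaging.get_calibration('side')
g=lambda u,v,z=.2:ray(cs,(100+u/3.6,90+v/3.4),z).round(4)
for p in [(180,205),(470,325),(365,515),(62,388)]: print(g(*p))
for p in [(250,297),(335,328),(305,375),(222,342)]: print('slot',g(*p))
print('bottle side base',g(180,180,0.),g(155,165,0.0))
E
```

```text
BL [ 0.7357 -0.0954  0.2   ]
BR [ 0.7394 -0.3537  0.2   ]
FL [ 0.5747 -0.0961  0.2   ]
FR [ 0.5802 -0.3552  0.2   ]
DL [ 0.5622 -0.0948  0.2   ]
DR [ 0.5636 -0.3556  0.2   ]
s1 [ 0.6562 -0.188   0.2   ]
s2 [ 0.6573 -0.2642  0.2   ]
s3 [ 0.6092 -0.2639  0.2   ]
s4 [ 0.6081 -0.1893  0.2   ]
roll [ 0.6892 -0.3069  0.224 ] rollR [ 0.6898 -0.3472  0.224 ] rollfront [ 0.6488 -0.3065  0.224 ]
bottle base [ 0.4743 -0.4809  0.    ] [ 0.4793 -0.4776  0.12  ]
screwdriver [ 0.36406458 -0.36657151  0.01      ] [ 0.29925481 -0.55665438  0.01      ]
[ 0.568  -0.3538  0.2   ]
[ 0.5671 -0.0967  0.2   ]
[ 0.7373 -0.0935  0.2   ]
[ 0.7418 -0.3522  0.2   ]
slot [ 0.6158 -0.2622  0.2   ]
slot [ 0.6121 -0.1894  0.2   ]
slot [ 0.6563 -0.1905  0.2   ]
slot [ 0.6582 -0.262   0.2   ]
bottle side base [ 0.4987 -0.4788  0.    ] [ 0.4944 -0.5084  0.    ]
```

The wide grey locker is at top (443,138), with the roll at (485,115). The other candidates are the narrow grey locker at (281,128) and the blue look-alikes at (287,225) and (180,292). The first is the only grey one measuring 260 mm wide, and it has the roll on top; the enlarged crops confirm this. The pad is at about (0.631,-0.225,0.18). I'll move above it with the fingers shut.

```bash
python3 -m pendant '[[[0,0,-25,0,0,0,0],[0,0,-50,0,0,0,0],[0,-8,-70,20,0,1,0],[0,-20,-70,52,0,3,0],[0,-33,-70,86,0,4,0],[0,-46,-70,120,0,6,0],[0,-59,-70,154,0,8,0],[0,-72,-70,188,0,9,0],[0,-85,-70,222,0,11,0],[0,-98,-70,256,0,13,0],[0,-111,-70,290,0,15,0],[0,-124,-70,324,0,16,0],[0,-137,-70,358,0,18,0],[0,-150,-70,392,0,20,0],[0,-163,-70,426,0,21,0],[0,-174,-70,455,0,23,0],[0,-181,-70,473,0,24,0],[0,-184,-70,481,0,24,0],[0,-184,-70,481,0,24,0],[0,-184,-70,481,0,24,0]]]'
python3 - <<'E'
from h import *
o=get_obs();print(o['clock'],o['eef_pos'],o['ee_rot'],o['force'],o['finger_gap'])
cv2.imwrite('pics/w1.png',imaging.snapshot('wrist'))
E
```

```text
clock: 1.82
eef_pos: [0.6302, -0.2255, 0.3088]
ee_rot: [-90.1, -0.0, -89.5]
force: [-0.2, -0.2, 0.3]
finger_gap: 0.001
1.8167 [ 0.63023648 -0.22554129  0.30882675] [-9.00761063e+01 -4.29681861e-02 -8.95058055e+01] [-0.21606406 -0.1849511   0.28487036] 0.00117348841568858
```

View pics/w1.png

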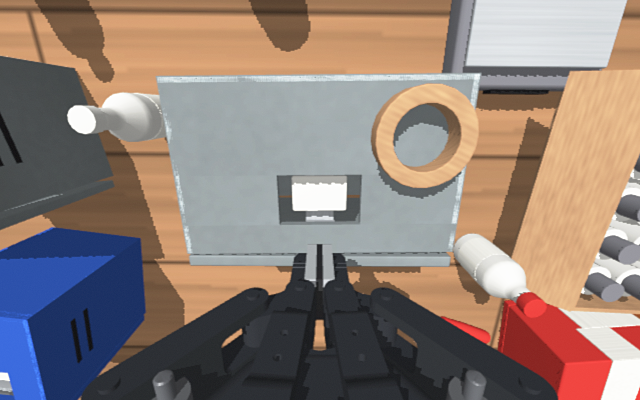

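```bash
python3 - <<'E'
from h import *
c=imaging.get_calibration('wrist')
for p in [(278,176),(360,176),(361,223),(280,223)]: print('slot',ray(c,p,.2).round(4))
for p in [(292,182),(347,182),(347,212),(292,212)]: print('pad',ray(c,p,.18).round(4))
E
```

```text
slot [ 0.6541 -0.1878  0.2   ]
slot [ 0.6545 -0.2612  0.2   ]
slot [ 0.609  -0.2645  0.2   ]
slot [ 0.6086 -0.1879  0.2   ]
pad [ 0.6435 -0.1983  0.18  ]
pad [ 0.6438 -0.2519  0.18  ]
pad [ 0.6126 -0.2531  0.18  ]
pad [ 0.6123 -0.1975  0.18  ]
```

```bash
python3 -m pendant '[[[0,0,20,0,0,0,0],[0,0,45,0,0,0,0],[0,0,70,0,0,0,0],[0,0,90,0,0,0,0],[0,0,102,0,0,0,0],[0,0,110,0,0,0,0],[0,0,113,0,0,0,0],[0,0,116,0,0,0,0],[0,0,119,0,0,0,0],[0,0,121,0,0,0,0],[0,0,123,0,0,0,0],[0,0,125,0,0,0,0],[0,0,125,0,0,0,0]]]'
```

```text
clock: 2.95
eef_pos: [0.6315, -0.2247, 0.1849]
ee_rot: [-89.9, -0.0, -89.5]
force: [0.5, -0.4, 3.3]
finger_gap: -0.0
```

```bash
python3 -m pendant '[[[0,0,3,0,0,0,0],[0,0,6,0,0,0,0],[0,0,8,0,0,0,0],[0,0,10,0,0,0,0],[0,0,12,0,0,0,0],[0,0,12,0,0,0,0],[0,0,12,0,0,0,0],[0,0,12,0,0,0,0],[0,0,12,0,0,0,0],[0,0,12,0,0,0,0],[0,0,12,0,0,0,0],[0,0,12,0,0,0,0],[0,0,12,0,0,0,0],[0,0,12,0,0,0,0],[0,0,12,0,0,0,0],[0,0,12,0,0,0,0],[0,0,12,0,0,0,0],[0,0,12,0,0,0,0]]]'
python3 - <<'E'
from h import *
cv2.imwrite('pics/s2.png',imaging.snapshot('side'))
cv2.imwrite('pics/t2.png',imaging.snapshot('top'))
E
```

```text
clock: 4.45
eef_pos: [0.6315, -0.2247, 0.1728]
ee_rot: [-89.9, -0.0, -89.5]
force: [-0.7, -0.4, 5.3]
finger_gap: -0.001
```

View pics/s2.png

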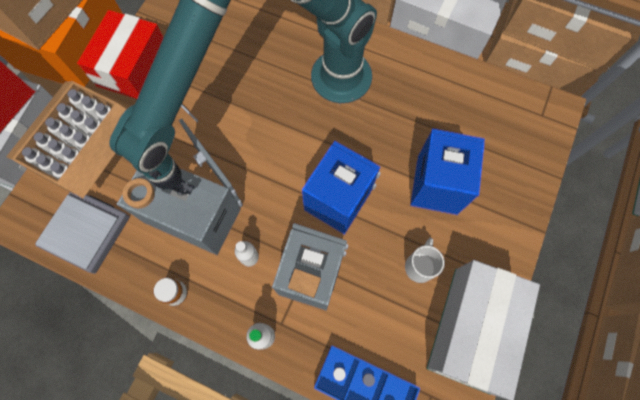

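View pics/t2.png

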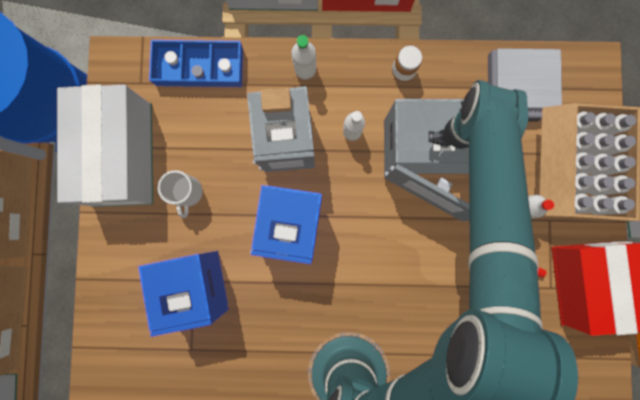

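```bash
python3 - <<'E'
from h import *
a=cv2.imread('pics/s2.png')[95:225,120:260];b=cv2.imread('pics/t2.png')[140:230,375:495]
cv2.imwrite('pics/c2.png',np.hstack([cv2.resize(a,(400,372),interpolation=cv2.INTER_CUBIC),cv2.resize(b,(400,372)[0:1]+(372,),interpolation=cv2.INTER_CUBIC)]))
c=imaging.get_calibration('top')
for p in [(390,170),(467,216)]: print(ray(c,p,.2))
E
```

```text
[ 0.55783985 -0.08251456  0.2       ]
[ 0.44745523 -0.27116234  0.2       ]
```

View pics/c2.png

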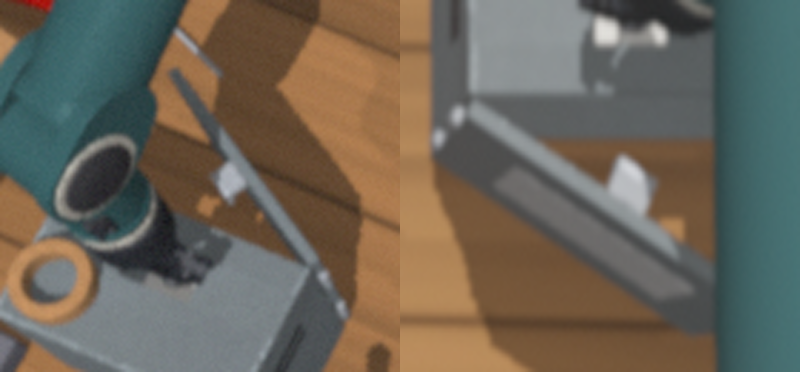

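The side picture (200,158) and the top picture (444,186) show the door ajar by about 0.55 rad, with a catch block on its inner face at mid-width. I'll lift out and lower the shut fingers behind the door, about 180 mm from the hinge so they clear the catch.

```bash
python3 -m pendant '[[[0,0,-6,0,0,0,0],[0,0,-15,0,0,0,0],[0,0,-35,0,0,0,0],[0,0,-55,0,0,0,0],[0,0,-62,0,0,0,0],[0,6,-62,-12,0,0,0],[0,18,-62,-38,0,0,0],[0,32,-62,-68,0,0,0],[0,44,-62,-96,0,0,0],[0,50,-62,-110,0,0,0],[0,52,-62,-114,0,0,0],[0,52,-62,-114,0,0,0]]]'
python3 - <<'E'
from h import *
o=get_obs();print(o['eef_pos'])
a=imaging.snapshot('wrist');b=imaging.snapshot('top')
cv2.imwrite('pics/w3.png',a);cv2.imwrite('pics/t3.png',b)
E
```

```text
clock: 5.55
eef_pos: [0.5162, -0.2781, 0.2338]
ee_rot: [-90.0, 0.0, -89.6]
force: [0.3, -0.4, 0.8]
finger_gap: -0.002
[ 0.51623247 -0.27814107  0.23382671]
```

View pics/w3.png

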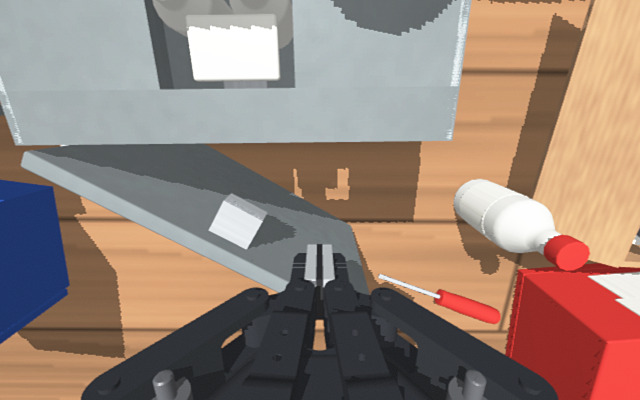

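View pics/t3.png

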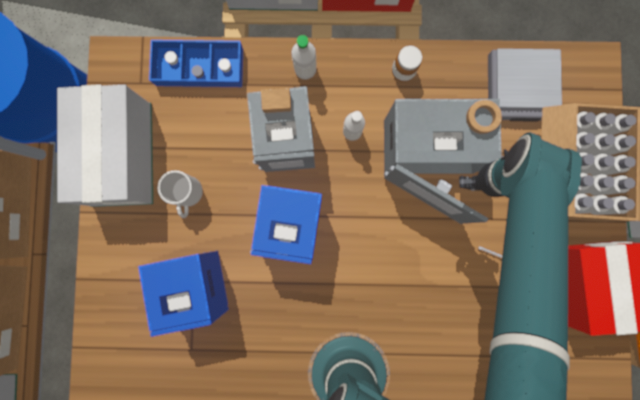

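```bash
python3 - <<'E'
from h import *
c=imaging.get_calibration('wrist')
for p in [(28,150),(30,152),(150,205),(270,259)]: print('inner top edge',ray(c,p,.2).round(4))
a=imaging.get_calibration('top')
print(ray(a,(486,217),.2).round(4),ray(a,(487,214),.2).round(4), 'catch', ray(c,(238,222),.17).round(4),ray(c,(233,194),.17).round(4))
E
```

```text
inner top edge [ 0.5748 -0.0987  0.2   ]
inner top edge [ 0.5736 -0.0995  0.2   ]
inner top edge [ 0.5404 -0.1658  0.2   ]
inner top edge [ 0.502 -0.241  0.2  ]
[ 0.4458 -0.3174  0.2   ] [ 0.4532 -0.3199  0.2   ] catch [ 0.5167 -0.212   0.17  ] [ 0.5392 -0.2101  0.17  ]
```

```bash
python3 -m pendant '[[[0,0,10,0,0,0,0],[0,0,24,0,0,0,0],[0,0,38,0,0,0,0],[0,0,50,0,0,0,0],[0,0,57,0,0,0,0],[0,0,57,0,0,0,0]]]'
```

```text
clock: 6.15
eef_pos: [0.5169, -0.2764, 0.1748]
ee_rot: [-90.2, 0.1, -89.4]
force: [0.2, -0.0, -0.1]
finger_gap: 0.0
```

```bash
python3 -m pendant '[[[0,-5,0,-7,0,0,0],[0,-11,0,-16,0,0,0],[0,-16,0,-24,0,0,0],[0,-22,0,-34,0,0,0],[0,-28,0,-44,0,0,0],[0,-34,0,-54,0,0,0],[0,-40,0,-63,0,0,0],[0,-48,0,-72,0,0,0],[0,-56,0,-80,0,0,0],[0,-64,0,-87,0,0,0],[0,-72,0,-94,0,0,0],[0,-72,0,-94,0,0,0]]]'
python3 - <<'E'
from h import *
cv2.imwrite('pics/w4.png',imaging.snapshot('wrist'))
E
```

```text
clock: 7.15
eef_pos: [0.4213, -0.2045, 0.1773]
ee_rot: [-90.1, 0.0, -89.4]
force: [0.1, -0.2, 0.5]
finger_gap: 0.001
```

View pics/w4.png

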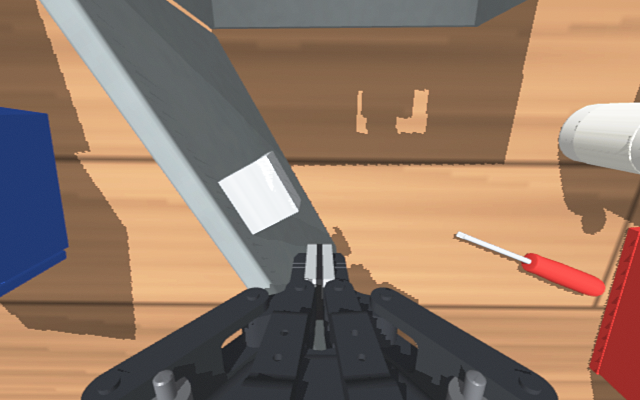

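```bash
python3 - <<'E'
from h import *
c=imaging.get_calibration('wrist')
P=[ray(c,p,.2) for p in [(74,0),(270,288)]]
d=P[1]-P[0];print(P,np.arctan2(-d[0],-d[1]))
n=np.array([P[1][0]-P[0][0],P[1][1]-P[0][1]]);n/=np.linalg.norm(n)
q=get_obs()['eef_pos'][:2]-P[0][:2];print('gap inner face to TCP',np.cross(n,q))
E
```

```text
[array([ 0.53787023, -0.11857523,  0.2       ]), array([ 0.42275966, -0.18024638,  0.2       ])] 1.0789549720242246
gap inner face to TCP 0.02188021125628107<stdin>:6: DeprecationWarning: Arrays of 2-dimensional vectors are deprecated. Use arrays of 3-dimensional vectors instead. (deprecated in NumPy 2.0)
```

```bash
python3 -m pendant '[[[0,-8,0,-5,0,0,0],[0,-17,0,-11,0,0,0],[0,-26,0,-16,0,0,0],[0,-34,0,-20,0,0,0],[0,-42,0,-22,0,0,0],[0,-50,0,-23,0,0,0],[0,-57,0,-24,0,0,0],[0,-63,0,-24,0,0,0],[0,-66,0,-24,0,0,0],[0,-66,0,-24,0,0,0]]]'
python3 - <<'E'
from h import *
cv2.imwrite('pics/w5.png',imaging.snapshot('wrist'))
E
```

```text
clock: 8.03
eef_pos: [0.3984, -0.1396, 0.1773]
ee_rot: [-90.0, 0.0, -89.4]
force: [0.0, -0.5, 1.3]
finger_gap: -0.002
```

View pics/w5.png

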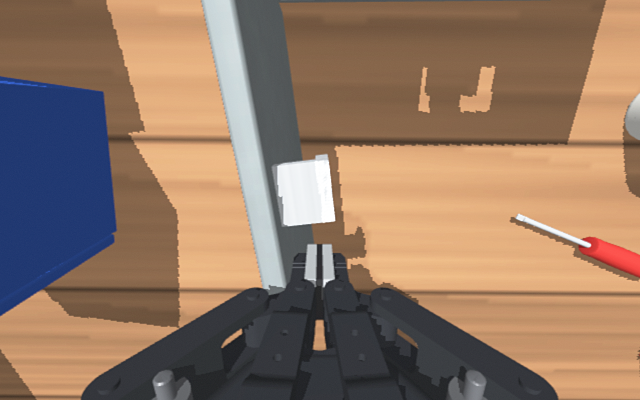

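```bash
python3 - <<'E'
from h import *
c=imaging.get_calibration('wrist')
for e in ([(238,0),(288,285)],[(203,0),(267,290)]):
    P=[ray(c,p,.2) for p in e]
    d=P[1]-P[0];print(P,np.arctan2(-d[0],-d[1]))
E
```

```text
[array([ 0.51478936, -0.10933886,  0.2       ]), array([ 0.40094626, -0.12346181,  0.2       ])] 1.4473705935630536
[array([ 0.51467977, -0.09737089,  0.2       ]), array([ 0.39808131, -0.11342933,  0.2       ])] 1.4339330353847657
```

```bash
python3 -m pendant '[[[0,-6,0,0,0,0,0],[0,-12,0,0,0,0,0],[0,-17,0,0,0,0,0],[0,-20,0,0,0,0,0],[0,-20,0,0,0,0,0],[0,-20,0,0,0,0,0]]]'
python3 - <<'E'
from h import *
cv2.imwrite('pics/w6.png',imaging.snapshot('wrist'))
E
```

```text
clock: 8.58
eef_pos: [0.3983, -0.1202, 0.1773]
ee_rot: [-90.0, 0.0, -89.5]
force: [0.7, 0.1, 0.5]
finger_gap: -0.002
```

View pics/w6.png

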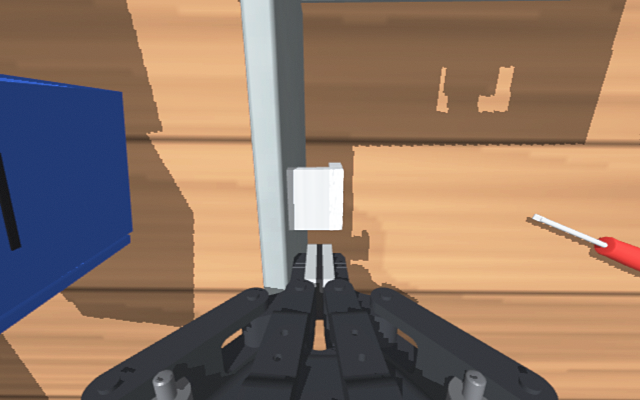

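```bash
python3 -m pendant '[[[0,4,0,0,0,0,0],[0,12,0,0,0,0,0],[0,22,0,0,0,0,0],[0,32,0,0,0,0,0],[0,36,0,0,0,0,0],[0,38,-15,0,0,0,0],[0,40,-40,0,0,0,0],[0,44,-70,0,0,0,0],[0,55,-100,0,0,0,0],[0,80,-120,0,0,0,0],[0,110,-125,0,0,0,0],[0,140,-125,0,0,0,0],[0,170,-125,0,0,0,0],[0,195,-125,0,0,0,0],[0,210,-125,0,0,0,0],[0,215,-125,0,0,0,0],[0,215,-125,0,0,0,0]]]'
python3 - <<'E'
from h import *
cv2.imwrite('pics/t7.png',imaging.snapshot('top'));cv2.imwrite('pics/s7.png',imaging.snapshot('side'));cv2.imwrite('pics/w7.png',imaging.snapshot('wrist'))
E
```

```text
clock: 10.05
eef_pos: [0.3993, -0.3369, 0.3018]
ee_rot: [-90.0, 0.0, -89.7]
force: [-0.5, 1.1, -0.3]
finger_gap: -0.002
```

View pics/t7.png

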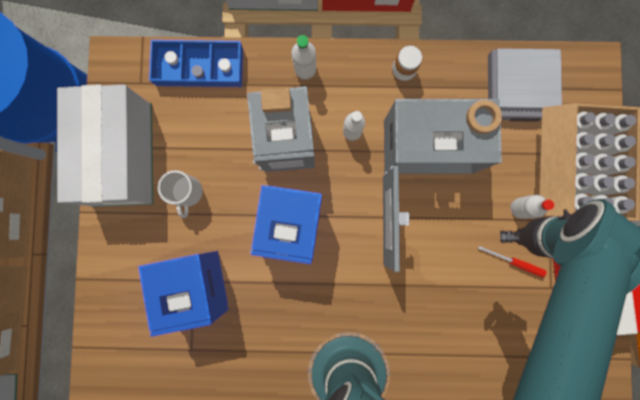

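View pics/s7.png

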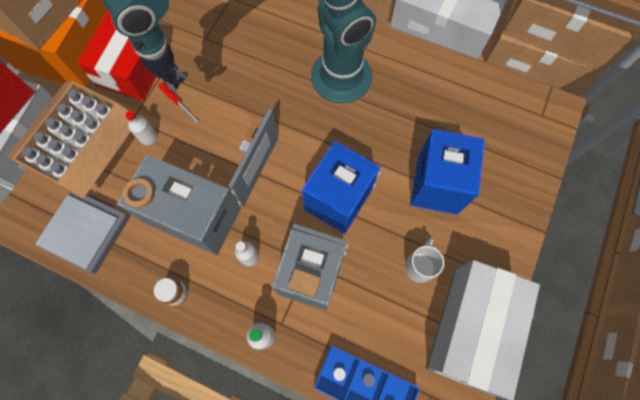

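View pics/w7.png

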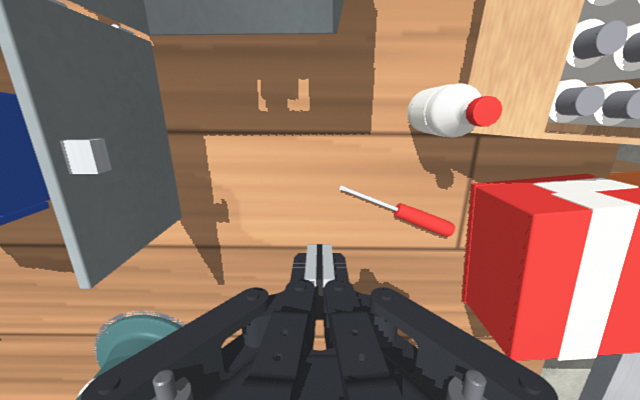

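```bash
python3 - <<'E'
from h import *
b=cv2.imread('pics/t7.png')[150:290,360:430]
c=imaging.get_calibration('wrist')
P=[ray(c,p,.2) for p in [(12,25),(91,285)]];d=P[1]-P[0];print(P,np.arctan2(-d[0],-d[1]))
c=imaging.get_calibration('top')
for e in ([(397,168),(399,270)],):
    P=[ray(c,p,.2) for p in e];d=P[1]-P[0];print(P,np.arctan2(-d[0],-d[1]))
cv2.imwrite('pics/c7.png',cv2.resize(b,None,fx=4,fy=4,interpolation=cv2.INTER_CUBIC))
E
```

```text
[array([ 0.53830938, -0.10349263,  0.2       ]), array([ 0.3131169 , -0.10591759,  0.2       ])] 1.5600283692491697
[array([ 0.56309656, -0.09974453,  0.2       ]), array([ 0.31337924, -0.10571559,  0.2       ])] 1.5468896295848835
```

View pics/c7.png

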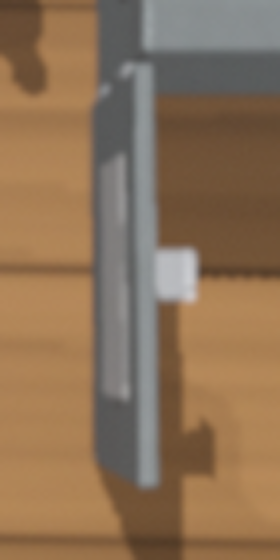

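The door is square at about 1.55 rad. The narrow locker, roll and bottles are where they were, and the gripper is clear of everything. I'm handing the job in.

```bash
python3 -c "
from station import env
print(env.close_job())"
```

```text
the job is handed in; nothing more can be done
None
```

The wide grey locker's door is open at about a right angle, and I handed the job in at about 10 s of the 42 s allowed.

- **Opening:** I pressed the hook pad about 12–15 mm down with the shut fingers, at about 5 N, and held it until the door sprang ajar. I then put the fingers in behind the door, clear of its catch block, and swung it out. Finally I backed away and lifted clear.
- **Door angle:** The last pictures give 1.56 rad (wrist) and 1.55 rad (top), which agree to within what I can measure.
- **Surroundings:** The narrow locker is still shut. Its carton, the tape roll and the bottles look unmoved.
- **Contact:** The gripper was touching nothing at the end, with a force reading of about 1 N. The highest I read was about 5 N, during the press.
- **Differences from expected:** The door first stopped at about 0.48 rad rather than 0.55. It rode about 22 mm from the tool centre rather than the 16 mm I had assumed, so I set the final swing from measured angles. No check failed.

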